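# Close an air-sampling filter holder with the seating tool

## Robot

A 6-joint arm with a two-finger parallel gripper is mounted at the origin on a cart in front of the work surface, level with it; the furniture and walls round the work are solid. World frame = base frame: x ahead of the robot, y to its left, z up, the work surface at z = 0. Lengths are in m, angles in rad, forces in N, time in s.
With the tool pointing down it reaches from about 0.3 to 0.775 m from the base axis. Payload 14.6 kg.
Tool frame: the origin (TCP) lies at the very end of the fingers, on their centre line; the grasp point (between the pads) lies 19 mm behind it; z points along the fingers, y is the line along which they close (so a half turn about z gives the same grasp; the last joint's range is limited). The gripper opens to 94 mm and grips with 3 to 60 N. Pads are 16 mm wide; open, the fingers measure 119 mm over their backs; the gripper's body (75 mm by 177 mm) begins 78 mm behind the grasp point.
Start: joints at [1.258, 0.3, 1.521, -0, 1.321, -0.067], TCP at [0.134, 0.533, 0.205] pointing down, gripper open.
Joint ranges: [-3.03, 3.03], [-0.79, 2.21], [0.23, 2.52], [-1.04, 4.18], [0, 3.07], [-2.55, 2.55]. Speed limits (rad/s): [2.22, 2.22, 2.57, 3.14, 3.14, 3.14].

## Interface

Orientations are given as [roll, pitch, yaw] about the fixed x, y, z axes, in that order (R = Rz(yaw) Ry(pitch) Rx(roll)).
In Python, from station import * gives the robot as it stands.
- The arm moves only by the tool jog_arm, never from a script. Its argument "rows" is a list of rows, each a list of 3 entries, a list of its own where there are three numbers: the shift along the tool's x, y, z in m, then the turn about the tool's z in degrees, then the finger opening in m, from 0 to 0.094. A call has 1 to 12 rows; each row shifts and turns the commanded pose from where the row before left it, along the tool's axes as they then stand; what a row does not reach is not made up. A row lasts 1/12 s, in which the tool goes at most 41.7 mm and 7.16 degrees, less where a joint would pass 70% of its speed; a pose out of reach is approached as far as the arm can. A call is refused whole if a number of a shift passes 0.0417 or a number of a turn 7.16, either way. A call with a gripper value outside its range is refused whole. The fingers move at their own pace and stop on an object; "squeeze" is the grip in N (left out, the last holds). Time passes only in rows, so rows that do not move let the fingers close. It gives the time, the measured TCP pose, the force, the opening and the grip force at its end, in the units of the state.
- get_obs(): the state, without advancing time (a new reading comes with each control period).
- camera(name): name is "scene" or "top" or "wrist"; returns a dict with "image" (420x560x3 uint8, red, green, blue), "range_z" (420x560 float32, m along the optical axis (not along the pixel's ray), 0 where there is no reading), "K" (3x3 intrinsics, pixels), "world_from_camera" (4x4, takes a point from camera to world coordinates); the wrist camera has in their place "T_tool_cam" (4x4, takes a point from camera to tool coordinates, whose origin is the TCP and whose axes are the flange's). Camera axes: x right, y up, looking along -z (the intrinsics and any distortion apply to the point x, -y, -z); pixel columns grow to the right and rows downward; lengths in m; the calibration is good to about 2 mm. A picture is of the moment at which its call begins: read the wrist's pose just before it.
- hand_in(): hands the job in; it is judged then, once.
Trained networks look in a picture, given as the dict that the camera call returned (one of the last four; its "shot" number tells which), for a name from the list of things; names that differ only in an ending like _2 or _b are one class to them, and where a whole thing is asked for, a point or a joint stands for the part that bears it (a point fixed in the world has none). Each returns a list of dicts, best first, with "p" (0 to 1); they miss things now and then, are a little off and sometimes report something else, mostly with a low value. They report only what shows in the picture. A call takes as long as a camera call. They do not tell look-alikes from the thing itself.
- search_frame(label, picture): "at" ([column, row] as shares, 0 to 1, of the picture: columns of its width, rows of its height, amid what is visible of it).
- spot_point(label, picture): "at" ([column, row] as shares, 0 to 1, of the picture: columns of its width, rows of its height: a listed point, or the origin of a listed thing).
The state is a dict: "time_s": time; "qpos": joint angles; "joint_vel": joint speeds; "tau": joint torques, N m; "ee_pos": TCP position; "eef_rot": TCP orientation; "force": force on the tool from outside, world axes, zero at the start; "moment": the same for the moment, N m; "grip_width": finger opening in m; "grip_force": force on a finger pad.
Only numpy, scipy, OpenCV 4.12 (cv2) and the standard library are available. Lean on these libraries where they do the work, as an engineer would, in place of code of your own. Each camera call takes 0.05 s, during which the arm holds its last target. There are 200 camera calls.

## Task

The blue cap lies loosely on the white filter holder. Take the seating tool from its grey stand, slip its foot over the cap's port and press the cap straight down, with the tool only, until it has clicked fully home under all three steel catches; filter packs differ in thickness, so feel for the seat. Then keep a steady push of about 15 N on it for a full second to bed the filter; never push harder than 25 N or the cap cracks. Finally set the tool back upright in its stand, without dropping it, and leave the things around alone.

Things in the scene. Friction and masses are not known exactly. Their poses are not given: they have to be found in the camera images.
- holder: White round filter holder, 43 mm across, rim 25.5 mm above the worktop, fixed on an aluminium plate 110 x 90 x 8 mm; three steel spring catches, 39 mm high, stand round it. Origin: on the holder's axis, at the plate's underside (worktop); z up. At the start the cap's origin is 36.6 mm above this origin, resting on the catches' slopes; home, it is 26 to 27.8 mm above it, by the unknown filter pack.
- holder_rim (a point): Centre of the holder's rim. As the cap is pressed, its resistance grows over about 5 mm to 11 to 17 N, falls to some 2 to 4 N (not yet home) and, nearly 8 mm below the start, the catches snap over the cap and let it drop onto the filter pack inside, a hard seat 9 to 10.6 mm below the start. From there force rises steeply (5 to 30 N per mm, by the arm).
- cap: Loose blue round cap, 42 mm across. Origin: on its axis, at the underside of its rim bead (2.5 mm thick); z up along the port. A 34 mm pilot reaches 12.5 mm below the origin, enters the holder and keeps it centred within about 1.5 mm; a side push of several N makes it rub. Its flat top, on which the tool presses, is 4 mm above the origin.
- cap_top (a point): Centre of the cap's flat top, 4 mm above the cap's origin, at the root of the port. The port rises 12 mm from here: 12 mm across for 7 mm, then tapering over 5 mm to 7 mm.
- tool: Seating tool, 84 mm tall, 0.14 to 0.24 kg: aluminium foot 32 mm across and 19 mm high with a bore 14 mm across and 13 mm deep in its face, a neck, then a black round grip 26 mm across from 28 to 84 mm above the face. Origin: centre of the foot's face (its underside); z up along the grip. Best gripped round the black part 50 to 65 mm above the face; the hand may lean.
- stand: Fixed grey round stand, 68 mm across and 16 mm high, with an open round nest about 38 mm across whose floor is 6 mm above the worktop; the tool stands in it foot down. Origin: centre of its underside on the worktop; z up. A fixed frame spans the bench here, one post near x 0.45, y 0.13, its beam 0.67 m up: a hand leaning back to the robot by about 0.6 rad keeps the arm under it.
- tally: Bystander: white hand tally counter, 52 x 68 x 25 mm, origin under its centre.
- petri: Bystander: covered petri dish, 65 mm across, 15 mm high, origin under its centre.
- dropper_red: Bystander: stain dropper bottle with a red bulb and red label, 33 mm across, 92 mm tall, origin under its centre.
There are look-alikes about, which are no part of the job. Of the things that look like the stand, the smallest one is meant.

How it is judged:
On the way, in this order (a step that is already met when the one before it is completed fails the run):
1. the seating tool is lifted out of its stand (z of tool in the frame of stand above 0.04 m and contact force between the fingers and tool above 1 N), for 0.1 s.
2. the cap is home and held down with the tool at 11 to 19 N (z of cap in the frame of holder below 0.0285 m and angle between the z axis of cap and the z axis of holder, either way round below 0.05 rad and horizontal distance between tool and cap below 0.003 m and contact force between tool and cap between 11 and 19 N), for 0.7 s.
At the end, for the whole second after the job is handed in: The cap sits home under its catches (origin less than 28.5 mm above the holder's, level within 0.035 rad and within 3 mm of the holder's axis); the tool stands upright (0.08 rad), at rest in the nest of its stand, within 4 mm of its centre and 2 mm of its floor (z of cap in the frame of holder below 0.0285 m and angle between the z axis of cap and the z axis of holder, either way round below 0.035 rad and horizontal distance between cap and holder below 0.003 m and horizontal distance between tool and stand below 0.004 m and z of tool in the frame of stand below 0.008 m and angle between tool's own z axis and vertical below 0.08 rad and linear speed of tool below 0.02 m/s); the robot touches nothing.
It fails at once if the tool presses on the cap with more than 25 N (contact force between tool and cap above 25 N).
It fails at once if the gripper or arm itself touches the cap (contact force between any of the fingers, the arm and cap above 1 N).
It fails at once if the gripper or arm pushes on the filter holder (contact force between any of the fingers, the arm and holder above 5 N).
It fails at once if the tool is dropped (contact force between the fingers and tool below 0.05 N and linear speed of tool above 0.35 m/s).
It fails at once if the tally counter, petri dish or dropper bottle is shoved (distance of any of tally, petri, dropper_red from where it was at the start of the episode above 0.015 m).
It also fails if it takes over 61 s, if anything falls off the work surface, if the arm or the gripper's body presses on something with over 40 N, if the wrist force passes 120 N, or if a joint passes its speed limit or range.

## Working session

There is one attempt and no reset: what is moved stays moved. The work goes in short steps, Python scripts to look and compute and a tool call to move; the robot and the scene stay as the last step left them, time stands still between calls to the robot, and variables do not carry over. Pictures are saved under pics/ and viewed, at most 10 in all, crops included, and the job is handed in when it is done.

Besides the shell and the picture viewer there is one more tool, called after ">>>" as name(argument=value, ...) on one line, values as JSON. jog_arm: Moves the arm, as the interface text tells. Its arguments: {"type":"object","properties":{"rows":{"type":"array","items":{"type":"array"}},"squeeze":{"type":"number"}},"required":["rows"]}

```bash
mkdir -p pics
cat > h.py <<'E'
from station import *
import numpy as np, cv2
from scipy.spatial.transform import Rotation as R
def Twt(o):
    T=np.eye(4);T[:3,:3]=R.from_euler('xyz',o['eef_rot']).as_matrix();T[:3,3]=o['ee_pos'];return T
def shot(n):
    o=get_obs();c=camera(n)
    c['T']=c['world_from_camera'] if 'world_from_camera' in c else Twt(o)@c['T_tool_cam']
    return c
def px2w(c,u,v,z=None):
    """pixel -> world, by range or on plane z"""
    K=np.array(c['K']);d=np.array([(u-K[0,2])/K[0,0],-(v-K[1,2])/K[1,1],-1.])
    T=np.array(c['T'])
    if z is None:
        r=c['range_z'][int(round(v)),int(round(u))];return T[:3,:3]@(d*r)+T[:3,3]
    w=T[:3,:3]@d;return T[:3,3]+w*(z-T[2,3])/w[2]
def cloud(c):
    K=np.array(c['K']);r=c['range_z'];v,u=np.indices(r.shape)
    P=np.stack([(u-K[0,2])/K[0,0]*r,-(v-K[1,2])/K[1,1]*r,-r],-1)
    T=np.array(c['T']);return P@T[:3,:3].T+T[:3,3]
def save(c,n): cv2.imwrite('pics/'+n,cv2.cvtColor(c['image'],cv2.COLOR_RGB2BGR))
E
python3 - <<'E'
from h import *
o=get_obs();print(o)
for n in ['scene','top']:
    c=shot(n);save(c,n+'0.png');print(n,c['T'].round(3).tolist(),[k for k in c if k not in('image','range_z')])
    for l in ['holder_rim','cap_top','tool','stand','tally','petri','dropper_red']:
        for d in spot_point(l,c)[:4]:
            u,v=d['at'][0]*560,d['at'][1]*420
            try:print(l,round(d['p'],2),round(u),round(v),px2w(c,u,v).round(3),px2w(c,u,v,0.006 if l in('stand','tool') else .04 if l=='cap_top' else 0.).round(3))
            except Exception as e:print(l,d,e)
E
cd pics; python3 -c "
import cv2,numpy as np
cv2.imwrite('a.png',cv2.resize(np.vstack([cv2.imread('scene0.png'),cv2.imread('top0.png')]),(400,600)))"
```

```text
{'time_s': 0.0, 'qpos': array([ 1.25843371e+00,  3.00498333e-01,  1.52161409e+00, -3.20365525e-05,
        1.32068378e+00, -6.65876302e-02]), 'joint_vel': array([-0.00122907, -0.00018013, -0.00093466, -0.00155721, -0.00164647,
       -0.00120694]), 'tau': array([ 1.30381170e-03, -5.31818819e+01, -3.52733302e+01,  7.08777085e-02,
        2.43867037e-02, -8.29092664e-05]), 'ee_pos': array([0.13373958, 0.53320986, 0.20485743]), 'eef_rot': array([-3.14038970e+00, -4.91212839e-05,  2.89582558e+00]), 'force': array([ 0.67572698,  1.29847799, -0.64182095]), 'moment': array([-0.00297391,  0.02814735,  0.00850134]), 'grip_force': 0.0, 'grip_width': 0.09403482638880334}
scene [[-0.657, 0.579, -0.482, -0.01], [-0.753, -0.498, 0.429, 0.051], [0.009, 0.645, 0.764, 0.904], [0.0, 0.0, 0.0, 1.0]] ['K', 'world_from_camera', 'shot', 'T']
holder_rim 0.59 196 312 [ 0.436 -0.126  0.045] [ 0.46  -0.135  0.   ]
cap_top 0.85 193 312 [ 0.442 -0.123  0.043] [ 0.443 -0.123  0.04 ]
tool 0.86 272 265 [ 0.433 -0.316  0.021] [ 0.441 -0.323  0.006]
stand 0.71 268 263 [ 0.439 -0.31   0.029] [ 0.451 -0.32   0.006]
st
[... 448 characters left out ...]
 -0.132 -0.   ]
top [[-0.097, 0.972, -0.214, 0.334], [-0.995, -0.094, 0.026, -0.401], [0.005, 0.215, 0.977, 1.029], [0.0, 0.0, 0.0, 1.0]] ['K', 'world_from_camera', 'shot', 'T']
holder_rim 0.77 148 269 [ 0.44  -0.129  0.054] [ 0.446 -0.114  0.   ]
cap_top 0.7 150 274 [ 0.431 -0.128  0.041] [ 0.431 -0.127  0.04 ]
tool 0.68 236 259 [ 0.442 -0.332  0.064] [ 0.449 -0.328  0.006]
stand 0.7 231 257 [ 0.445 -0.323  0.092] [ 0.455 -0.316  0.006]
stand 0.7 354 245 [ 0.456 -0.619  0.011] [ 0.457 -0.62   0.006]
stand 0.58 407 258 [ 0.412 -0.743  0.007] [ 0.412 -0.743  0.006]
tally 0.75 141 194 [ 0.629 -0.11   0.025] [ 0.636 -0.103  0.   ]
petri 0.72 302 219 [ 0.533 -0.499  0.008] [ 0.534 -0.499  0.   ]
```

View pics/top0.png

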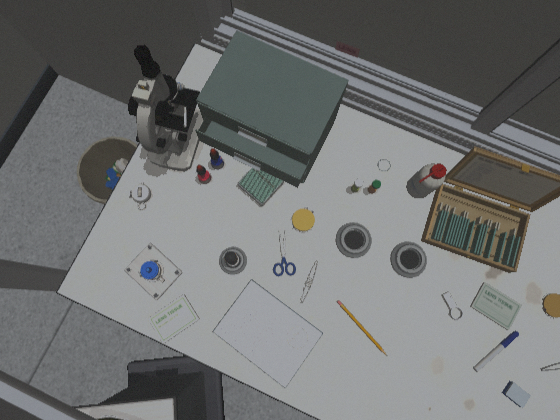

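View pics/scene0.png

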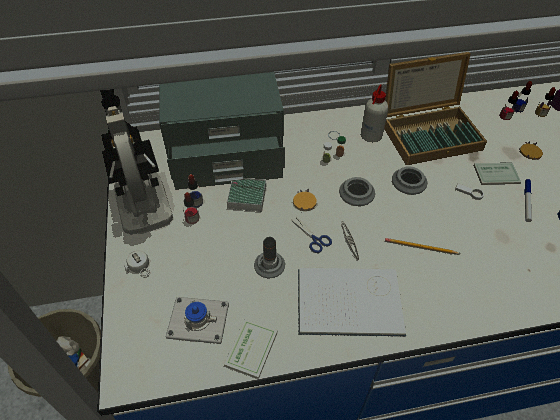

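The seating tool stands in the ring at top-view (232,260). The two other rings, at (354,240) and (408,258), look larger and are empty. Next I'll confirm this in a crop, measure the sizes, and find the frame.

Run:
```python
from h import *
C={}
for n in ['scene','top']:
    c=shot(n);C[n]=c;P=cloud(c);ok=c['range_z']>0
    # ring sizes: points with z .012-.02 near each centre
    for cx,cy in [(.445,-.325),(.457,-.62),(.412,-.745)]:
        m=ok&(np.hypot(P[...,0]-cx,P[...,1]-cy)<.08)&(P[...,2]>.012)&(P[...,2]<.021)
        q=P[m][:,:2].astype(np.float32);(a,b),r=cv2.minEnclosingCircle(q);print(n,'ring',round(a,4),round(b,4),'d',round(2*r,4),m.sum())
    m=ok&(np.hypot(P[...,0]-.445,P[...,1]+.325)<.04)&(P[...,2]>.07);print('tool top',P[m].mean(0).round(4),m.sum(),P[m][:,2].max())
    im=c['image'].astype(int);b=(im[...,2]>im[...,0]+60)&(np.hypot(P[...,0]-.44,P[...,1]+.125)<.05)
    print('cap',P[b].mean(0).round(4),P[b].min(0).round(3),P[b].max(0).round(3))
    # frame
    f=ok&(P[...,2]>.12)&(P[...,0]>-.1)&(P[...,0]<.8)&(abs(P[...,1])<1)
    H,_=np.histogramdd(P[f],bins=[np.arange(-.1,.81,.1),np.arange(-1,1.01,.2),[.12,.3,.45,.6,.8,1.2]])
    for i in np.argwhere(H>60): print(n,'x',round(-.1+.1*i[0],1),'y',round(-1+.2*i[1],1),'z',[.12,.3,.45,.6,.8][i[2]],int(H[tuple(i)]))
a=[cv2.resize(C['top']['image'][y:y+100,x:x+130][...,::-1],None,fx=3,fy=3,interpolation=cv2.INTER_CUBIC) for x,y in((175,210),(320,195))]
a.append(cv2.resize(C['scene']['image'][270:350,155:259][...,::-1],(390,300)))
a.append(cv2.resize(C['scene']['image'][220:300,230:334][...,::-1],(390,300)))
cv2.imwrite('pics/crop1.png',np.vstack([np.hstack(a[:2]),np.hstack(a[2:])]))
```

```text
scene ring 0.4233 -0.3355 d 0.1105 244
scene ring 0.4678 -0.6173 d 0.0819 261
scene ring 0.4206 -0.7601 d 0.1263 270
tool top [ 0.4445 -0.3189  0.0853] 163 0.09417702889161406
cap [ 0.4408 -0.1277  0.0408] [ 0.421 -0.149  0.035] [ 0.462 -0.108  0.055]
scene x 0.1 y -0.4 z 0.6 8288
scene x 0.2 y -0.4 z 0.6 4461
scene x 0.2 y -0.2 z 0.6 14135
scene x 0.3 y -0.2 z 0.6 12137
scene x 0.3 y 0.0 z 0.6 580
scene x 0.4 y 0.0 z 0.12 3317
scene x 0.4 y 0.0 z 0.3 1504
scene x 0.5 y -1.0 z 0.12 1062
scene x 0.5 y -0.8 z 0.12 118
scene x 0.6 y -1.0 z 0.12 321
scene x 0.6 y -0.6 z 0.12 2535
scene x 0.6 y -0.4 z 0.12 446
scene x 0.6 y -0.2 z 0.12 536
scene x 0.7 y -0.6 z 0.12 2031
scene x 0.7 y -0.4 z 0.12 3245
scene x 0.7 y -0.4 z 0.3 123
scene x 0.7 y -0.2 z 0.12 1175
top ring 0.4228 -0.3327 d 0.1126 221
top ring 0.4692 -0.6181 d 0.0806 271
top ring 0.424 -0.7609 d 0.1206 304
tool top [ 0.4469 -0.3216  0.0883] 114 0.0950923575548015
cap [ 0.4404 -0.1267  0.041 ] [ 0.421 -0.146  0.035] [ 0.46  -0.107  0.054]
top x 0.2 y -0.4 z 0.6 2118
top x 0.2 y -0.2 z 0.6 300
top x 0.4 y 0.0 z 0.12 796
top x 0.5 y -1.0 z 0.12 1230
top x 0.5 y -0.8 z 0.12 156
top x 0.6 y -1.0 z 0.12 1381
top x 0.6 y -1.0 z 0.3 672
top x 0.6 y -0.6 z 0.12 2353
top x 0.6 y -0.4 z 0.12 260
top x 0.6 y -0.2 z 0.12 308
top x 0.7 y -1.0 z 0.12 574
top x 0.7 y -1.0 z 0.3 443
top x 0.7 y -0.6 z 0.12 3936
top x 0.7 y -0.4 z 0.12 3541
top x 0.7 y -0.4 z 0.3 214
top x 0.7 y -0.2 z 0.12 1007
```

View pics/crop1.png

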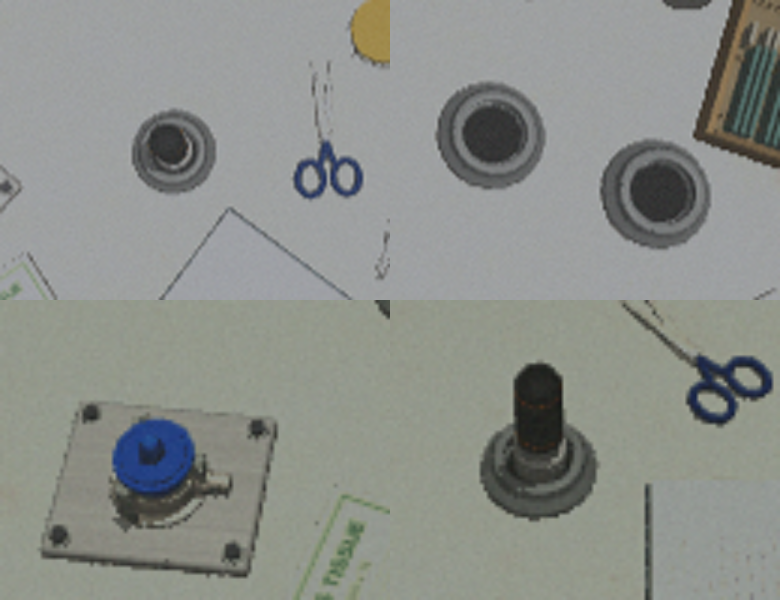

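The stand at (232,260) is about 27 px across and the look-alikes are about 36 px. It is the smallest and it holds the tool, so it is the one meant. Next I measure the beam and pull the hand in.

>>> jog_arm(rows=[[[-0.009,-0.036,0],0,0.094],[[-0.009,-0.036,0],0,0.094],[[-0.009,-0.036,0],0,0.094],[[-0.009,-0.036,0],0,0.094],[[-0.009,-0.036,0],0,0.094],[[-0.009,-0.036,0],0,0.094]])

```text
time_s: 1.4
ee_pos: [0.1333, 0.3091, 0.2052]
eef_rot: [3.141, 0.0, 2.896]
force: [0.8, -0.5, -0.2]
grip_width: 0.0941
grip_force: 0.0
```

Run:
```python
from h import *
import station;print([k for k in dir(station) if k[0]!='_'])
o=get_obs();print(o['time_s'],o['qpos'].round(4).tolist(),o['ee_pos'].round(4).tolist(),o['eef_rot'].round(3))
c=shot('scene');P=cloud(c)
f=(c['range_z']>0)&(P[...,2]>.5)&(P[...,2]<.8)
Q=P[f];print(Q[:,2].min(),Q[:,2].max())
for x in np.arange(0,.5,.05):
    s=Q[abs(Q[:,0]-x)<.01]
    if len(s):print('beam x',round(x,2),'y',s[:,1].min().round(3),s[:,1].max().round(3),'z',s[:,2].min().round(3),s[:,2].max().round(3),len(s))
f=(c['range_z']>0)&(P[...,2]>.2)&(P[...,2]<.5)&(P[...,1]>-.05)&(P[...,0]<.6)
print('post',P[f].min(0),P[f].max(0))
```

```text
['MotionError', 'camera', 'get_obs', 'hand_in', 'search_frame', 'spot_point']
1.4 [1.0549, -0.2016, 2.0476, -0.0001, 1.2954, -0.2705] [0.1333, 0.3091, 0.2052] [3.141 0.    2.896]
0.6231584612155999 0.7458646618144602
beam x 0.0 y -0.106 -0.035 z 0.661 0.703 5900
beam x 0.15 y -0.367 -0.304 z 0.675 0.714 2015
beam x 0.2 y -0.281 -0.216 z 0.675 0.722 2757
beam x 0.25 y -0.195 -0.13 z 0.674 0.731 3681
beam x 0.3 y -0.108 -0.043 z 0.674 0.739 4856
beam x 0.35 y -0.02 0.015 z 0.674 0.745 1841
post [0.41629539 0.09363381 0.20005772] [0.45478142 0.15778154 0.39733458]
```

>>> jog_arm(rows=[[[-0.0264,-0.0112,0.0138],0,0.094],[[-0.0264,-0.0112,0.0138],0,0.094],[[-0.0264,-0.0112,0.0138],0,0.094],[[-0.0264,-0.0112,0.0138],0,0.094],[[-0.0209,-0.0216,0.006],0,0.094],[[-0.0209,-0.0216,0.006],0,0.094],[[-0.0209,-0.0216,0.006],0,0.094],[[-0.0209,-0.0216,0.006],0,0.094],[[-0.0209,-0.0216,0.006],0,0.094]])

```text
time_s: 2.2
ee_pos: [0.3009, 0.1101, 0.1202]
eef_rot: [3.141, 0.001, 2.896]
force: [0.6, 0.2, 0.3]
grip_width: 0.0938
grip_force: 0.0
```

Run:
```python
from h import *
o=get_obs();print(o['time_s'],o['qpos'].round(4).tolist(),o['ee_pos'].round(4).tolist(),o['eef_rot'].round(3),o['force'])
c=shot('scene');P=cloud(c);save(c,'scene1.png')
u=np.array([.93,.36]);r=P[...,:2]@u
s=abs(P[...,1]*.93-P[...,0]*.36)<.15
for a in np.arange(-.1,.45,.05):
    m=s&(c['range_z']>0)&(abs(r-a)<.02)&(P[...,2]>.2)
    if m.sum()>20:print(round(a,2),np.percentile(P[m][:,2],[5,50,99]).round(3),m.sum())
```

```text
2.2 [0.2364, -0.1293, 2.2016, 0.0, 1.0684, -1.0886] [0.3009, 0.1101, 0.1202] [3.141e+00 1.000e-03 2.896e+00] [0.58111478 0.21715038 0.29458497]
-0.05 [0.697 0.698 0.701] 24
0.0 [0.659 0.68  0.693] 1157
0.05 [0.585 0.61  0.621] 956
0.1 [0.557 0.582 0.601] 2583
0.15 [0.537 0.555 0.571] 2835
0.2 [0.503 0.523 0.541] 2412
0.25 [0.461 0.494 0.503] 2273
0.3 [0.421 0.689 0.744] 8071
0.35 [0.413 0.423 0.427] 594
```

View pics/scene1.png

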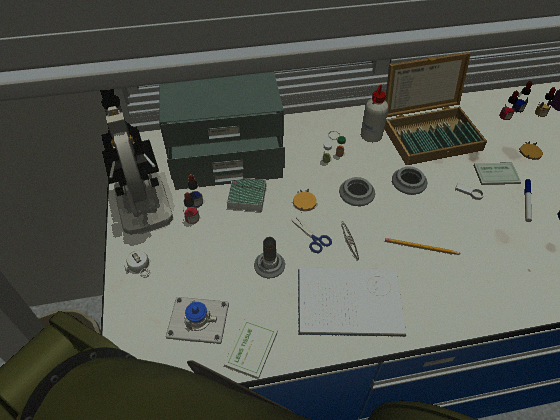

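Shows the forearm passing well under the beam (z 0.5 at r 0.25), tool at (270,255), cap at (197,312). Carrying on.

>>> jog_arm(rows=[[[-0.0146,-0.0293,0],0,0.094],[[-0.0146,-0.0293,0],0,0.094],[[-0.0146,-0.0293,0],0,0.094],[[-0.0146,-0.0293,0],0,0.094],[[-0.0146,-0.0293,0],0,0.094],[[-0.0189,-0.0303,-0.006],0,0.094],[[-0.0189,-0.0303,-0.006],0,0.094],[[-0.0189,-0.0303,-0.006],0,0.094],[[-0.0189,-0.0303,-0.006],0,0.094],[[-0.0189,-0.0303,-0.006],0,0.094]])

```text
time_s: 3.08
ee_pos: [0.3904, -0.2203, 0.1506]
eef_rot: [-3.141, 0.0, 2.895]
force: [0.5, 2.0, 0.5]
grip_width: 0.0939
grip_force: 0.0
```

Run:
```python
from h import *
o=get_obs();print(o['time_s'],o['qpos'].round(4).tolist(),o['ee_pos'].round(4).tolist(),o['eef_rot'].round(3),o['force'])
c=shot('wrist');P=cloud(c);save(c,'w1.png');print(c['T'].round(3).tolist())
for l in ['tool','stand']:
    for d in spot_point(l,c)[:2]:
        u,v=d['at'][0]*560,d['at'][1]*420;print(l,round(d['p'],2),round(u),round(v),px2w(c,u,v,.006).round(4))
m=(np.hypot(P[...,0]-.445,P[...,1]+.321)<.03)&(P[...,2]>.083)&(P[...,2]<.1)
q=P[m];print(m.sum(),q.mean(0),q.min(0),q.max(0),cv2.minEnclosingCircle(q[:,:2].astype(np.float32)))
```

```text
3.0833 [-0.5954, 0.1304, 1.8622, -0.0, 1.1486, -1.92] [0.3904, -0.2203, 0.1506] [-3.141  0.     2.895] [0.4508658  1.97282642 0.4982859 ]
[[0.243, -0.939, -0.243, 0.321], [0.97, 0.235, 0.061, -0.203], [0.0, -0.251, 0.968, 0.33], [0.0, 0.0, 0.0, 1.0]]
tool 0.68 208 276 [ 0.4528 -0.3227  0.006 ]
stand 0.71 213 271 [ 0.4484 -0.3161  0.006 ]
stand 0.67 401 234 [ 0.456  -0.1188  0.006 ]
344 [ 0.44602238 -0.31468421  0.08804561] [ 0.43777518 -0.32715791  0.08310497] [ 0.45584244 -0.3079048   0.09137455] ((0.44817185401916504, -0.3167073130607605), 0.01058669202029705)
```

View pics/w1.png

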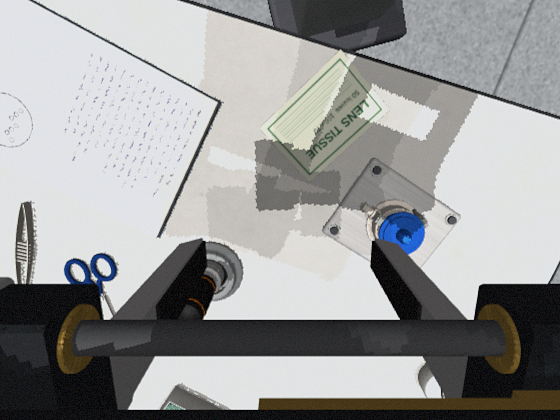

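>>> jog_arm(rows=[[[-0.0196,-0.0209,0],0,0.094],[[-0.0196,-0.0209,0],0,0.094],[[-0.0196,-0.0209,0],0,0.094],[[-0.0196,-0.0209,0],0,0.094],[[0,0,0],0,0.094]])

```text
time_s: 3.65
ee_pos: [0.4471, -0.3204, 0.1497]
eef_rot: [-3.141, -0.0, 2.895]
force: [-0.3, 0.1, -0.3]
grip_width: 0.094
grip_force: 0.0
```

Run:
```python
from h import *
o=get_obs();print(o['time_s'],o['qpos'].round(4).tolist(),o['ee_pos'].round(4).tolist(),o['force'])
c=shot('wrist');P=cloud(c);save(c,'w2.png')
for lo,hi,rr in((.078,.1,.03),(.05,.08,.03),(.013,.019,.04)):
    m=(np.hypot(P[...,0]-.446,P[...,1]+.320)<rr)&(P[...,2]>lo)&(P[...,2]<hi)
    q=P[m]
    if len(q):print(m.sum(),q.mean(0),q.min(0),q.max(0),cv2.minEnclosingCircle(q[:,:2].astype(np.float32)))
```

```text
3.65 [-0.6883, 0.3515, 1.5873, -0.0002, 1.2027, -2.0125] [0.4471, -0.3204, 0.1497] [-0.33996648  0.05265487 -0.28015255]
927 [ 0.44771377 -0.32058656  0.08809875] [ 0.43650553 -0.33371445  0.07838834] [ 0.46154424 -0.30802437  0.09186419] ((0.4494256377220154, -0.32093220949172974), 0.013115854933857918)
251 [ 0.4393948  -0.31847641  0.06526008] [ 0.43624579 -0.33387502  0.05002758] [ 0.45144855 -0.30773412  0.0787533 ] ((0.44875240325927734, -0.3208768963813782), 0.013374827802181244)
860 [ 0.44218289 -0.31777099  0.01549464] [ 0.42287535 -0.34692042  0.01300648] [ 0.47402144 -0.29308942  0.01865566] ((0.4499925673007965, -0.3199600875377655), 0.0272434763610363)
```

View pics/w2.png

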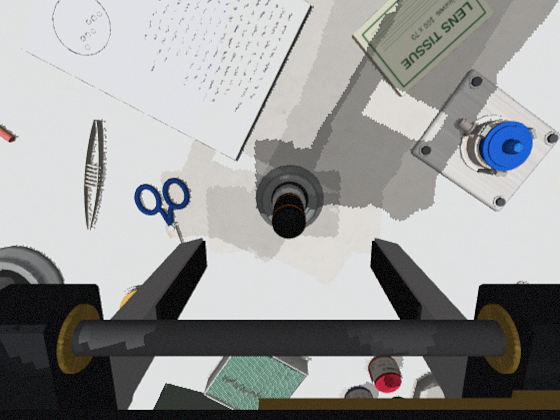

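>>> jog_arm(rows=[[[-0.002,-0.001,0.03],0,0.094],[[0,0,0.03],0,0.094],[[0,0,0.03],0,0.094],[[0,0,0.014],0,0.094],[[0,0,0],0,0.05],[[0,0,0],0,0.02],[[0,0,0],0,0.01],[[0,0,0],0,0.01],[[0,0,0],0,0.01],[[0,0,0],0,0.01],[[0,0,0],0,0.01],[[0,0,0],0,0.01]], squeeze=50)

```text
time_s: 4.7
ee_pos: [0.4477, -0.32, 0.0465]
eef_rot: [-3.141, 0.0, 2.896]
force: [0.2, 0.5, -0.1]
grip_width: 0.044
grip_force: 0.0
```

Run:
```python
from h import *
o=get_obs();print(o['time_s'],o['ee_pos'].round(4).tolist(),o['force'].round(2),o['moment'].round(3),o['grip_width'],o['grip_force'])
```

```text
4.7 [0.4477, -0.32, 0.0465] [ 0.22  0.48 -0.09] [ 0.018  0.03  -0.003] 0.04401639436987484 0.0
```

>>> jog_arm(rows=[[[0,0,0],0,0.01],[[0,0,0],0,0.01],[[0,0,0],0,0.01],[[0,0,0],0,0.01],[[0,0,0],0,0.01],[[0,0,0],0,0.01]])

```text
time_s: 5.2
ee_pos: [0.4476, -0.32, 0.0462]
eef_rot: [-3.142, -0.0, 2.896]
force: [0.6, 0.1, -0.3]
grip_width: 0.0253
grip_force: 50.0
```

Run:
```python
from h import *
o=get_obs();print(o['time_s'],o['ee_pos'].round(4).tolist(),o['force'].round(2),o['moment'].round(3),o['grip_width'],o['grip_force'])
c=shot('wrist');P=cloud(c)
im=c['image'].astype(int)
b=(im[...,2]>im[...,0]+60)&(im[...,2]>im[...,1]+40)&(np.hypot(P[...,0]-.44,P[...,1]+.125)<.05)
print('cap px',b.sum())
for lo,hi in((.039,.044),(.05,.056)):
    m=b&(P[...,2]>lo)&(P[...,2]<hi);q=P[m]
    if len(q)>5:print(len(q),q.mean(0),q.min(0),q.max(0),cv2.minEnclosingCircle(q[:,:2].astype(np.float32)))
m=(np.hypot(P[...,0]-.449,P[...,1]+.320)<.045)&(P[...,2]>.012)&(P[...,2]<.019);q=P[m]
print(m.sum(),q.min(0),q.max(0)) if m.sum() else 0
```

```text
5.2 [0.4476, -0.32, 0.0462] [ 0.61  0.07 -0.31] [-0.041  0.016  0.063] 0.02526331760441192 49.99650835990906
cap px 0
1486 [ 0.42200268 -0.34729959  0.0120008 ] [ 0.46053425 -0.29296144  0.01863135]
```

>>> jog_arm(rows=[[[0,0,-0.01],0,0.01],[[0,0,-0.025],0,0.01],[[0,0,-0.025],0,0.01],[[0,0,-0.01],0,0.01],[[0,0,0],0,0.01],[[0,0,0],0,0.01]])

```text
time_s: 5.75
ee_pos: [0.4475, -0.3199, 0.116]
eef_rot: [-3.141, 0.0, 2.896]
force: [-0.0, -0.3, -1.5]
grip_width: 0.0252
grip_force: 50.0
```

```bash
cat > cap.py <<'E'
from h import *
def cap(c):
    P=cloud(c);im=c['image'].astype(int)
    b=(im[...,2]>im[...,0]+60)&(im[...,2]>im[...,1]+40)&(np.hypot(P[...,0]-.44,P[...,1]+.125)<.05)
    out=[]
    for lo,hi in((.038,.0445),(.05,.056),(.02,.06)):
        m=b&(P[...,2]>lo)&(P[...,2]<hi);q=P[m]
        if len(q)>5:print(len(q),q.mean(0).round(4),q.min(0).round(4),q.max(0).round(4),cv2.minEnclosingCircle(q[:,:2].astype(np.float32)))
E
python3 - <<'E'
from cap import *
o=get_obs();print(o['time_s'],o['ee_pos'].round(4).tolist(),o['force'].round(2),o['moment'].round(3),o['grip_width'],o['grip_force'])
for n in('wrist','top','scene'):
    c=shot(n);print(n);cap(c)
    for l in('cap_top','holder_rim'):
        for d in spot_point(l,c)[:1]:
            u,v=d['at'][0]*560,d['at'][1]*420;print(l,round(d['p'],2),round(u),round(v),px2w(c,u,v,.0406 if l=='cap_top' else .0255).round(4))
P=cloud(c);m=(np.hypot(P[...,0]-.449,P[...,1]+.320)<.045)&(P[...,2]>.012)&(P[...,2]<.019);q=P[m];print('stand',q.min(0),q.max(0))
E
```

```text
5.75 [0.4475, -0.3199, 0.116] [-0.01 -0.31 -1.52] [-0.011  0.03   0.063] 0.025214761144576863 49.99552130699158
wrist
1933 [ 0.4416 -0.1291  0.0397] [ 0.4217 -0.1481  0.038 ] [ 0.4628 -0.1085  0.0445] ((0.4424216151237488, -0.1273617446422577), 0.021209102123975754)
134 [ 0.4423 -0.1281  0.0516] [ 0.4382 -0.1323  0.05  ] [ 0.4463 -0.1228  0.0539] ((0.4424245357513428, -0.12751933932304382), 0.005329804494976997)
2442 [ 0.4414 -0.1296  0.0405] [ 0.4217 -0.1483  0.0244] [ 0.4634 -0.1075  0.0539] ((0.4421325922012329, -0.1270042359828949), 0.02167358435690403)
cap_top 0.91 536 149 [ 0.4419 -0.1275  0.0406]
top
sceneTraceback (most recent call last):
  File "<stdin>", line 8, in <module>
    return umr_minimum(a, axis, None, out, keepdims, initial, where)
ValueError: zero-size array to reduction operation minimum which has no identity
```

>>> jog_arm(rows=[[[0.0086,0.031,0],0,0.01],[[0.009,0.031,0],0,0.01],[[0.009,0.031,0],0,0.01],[[0.009,0.031,0],0,0.01],[[0.009,0.031,0],0,0.01],[[0.0086,0.0304,0],0,0.01],[[0,0,0],0,0.01],[[0,0,0],0,0.01]])

```text
time_s: 6.87
ee_pos: [0.4412, -0.1262, 0.1164]
eef_rot: [-3.141, 0.0, 2.898]
force: [0.2, -1.3, -2.0]
grip_width: 0.0258
grip_force: 50.0
```

Run:
```python
from cap import *
o=get_obs();print(o['time_s'],o['qpos'].round(3).tolist(),o['ee_pos'].round(4).tolist(),o['force'].round(2),o['moment'].round(3),o['grip_force'])
for n in('wrist','scene','top'):
    c=shot(n);print(n,c['image'].shape);P=cloud(c);cap(c);save(c,n+'3.png')
    x,y=o['ee_pos'][:2]
    for lo,hi in((.072,.097),(.105,.155),(.155,.17)):
        m=(np.hypot(P[...,0]-x,P[...,1]-y)<.022)&(P[...,2]>lo)&(P[...,2]<hi);q=P[m]
        if len(q)>8:print('foot',lo,len(q),q.mean(0).round(4),q.min(0).round(4),q.max(0).round(4))
w=cv2.imread('pics/wrist3.png')
cv2.imwrite('pics/m3.png',cv2.resize(w[60:330,140:420],(800,600)) if 0 else np.hstack([w[60:330,150:420],cv2.resize(cv2.imread('pics/scene3.png')[230:365,120:280],(320,270))]))
```

```text
6.8667 [-0.358, 0.199, 1.87, -0.0, 1.072, -1.686] [0.4412, -0.1262, 0.1164] [ 0.23 -1.29 -2.  ] [-0.008  0.076  0.027] 49.99571442604065
wrist (420, 560, 3)
901 [ 0.4341 -0.1246  0.0395] [ 0.4219 -0.1472  0.038 ] [ 0.4551 -0.1063  0.0417] ((0.44215211272239685, -0.12664085626602173), 0.02058786153793335)
1037 [ 0.434  -0.1246  0.0392] [ 0.4219 -0.1472  0.0363] [ 0.4551 -0.1063  0.0417] ((0.4421856999397278, -0.12676972150802612), 0.020683016628026962)
foot 0.072 767 [ 0.4331 -0.1244  0.0917] [ 0.4275 -0.1419  0.0779] [ 0.4485 -0.1112  0.0969]
foot 0.105 2632 [ 0.4336 -0.1244  0.1362] [ 0.428  -0.1443  0.1052] [ 0.4534 -0.1044  0.155 ]
foot 0.155 2983 [ 0.44  -0.126  0.16 ] [ 0.4278 -0.1445  0.155 ] [ 0.4554 -0.1045  0.17  ]
scene (420, 560, 3)
top (420, 560, 3)
```

View pics/m3.png

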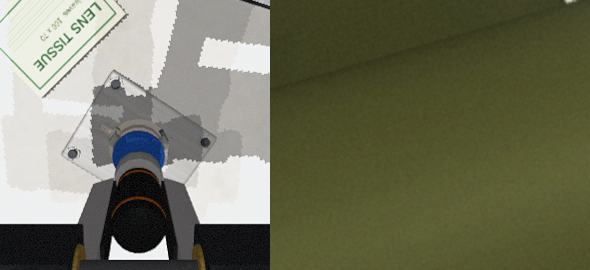

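Run:
```python
from h import *
from scipy.optimize import least_squares
o=get_obs();c=shot('wrist');P=cloud(c);im=c['image'].astype(int)
x,y=o['ee_pos'][:2]
def fit(q,r):
    s=least_squares(lambda p:np.hypot(q[:,0]-p[0],q[:,1]-p[1])-r,[x,y],loss='soft_l1',f_scale=.0005);return s.x.round(4),round(float(np.sqrt(np.mean(s.fun**2))),5),len(q)
near=np.hypot(P[...,0]-x,P[...,1]-y)
for lo,hi in((.079,.09),(.079,.086),(.086,.092)):
    m=(near<.022)&(P[...,2]>lo)&(P[...,2]<hi);print('foot',fit(P[m],.016))
b=(im[...,2]>im[...,0]+60)&(im[...,2]>im[...,1]+40)&(near<.03)
# cap disc outline: leftmost/rightmost/front edge via per-column lowest-row pixels
cols=np.where(b.any(0))[0];q=np.array([P[np.where(b[:,k])[0][0],k] for k in cols]);q2=np.array([P[r,np.where(b[r])[0][j]] for r in np.where(b.any(1))[0] for j in(0,-1)])
print('cap edge',fit(q[3:-3],.021),fit(q2,.021),q[:,2].min(),q[:,2].max(),cols.min(),cols.max())
```

```text
foot (array([ 0.4439, -0.1288]), 0.00022, 195)
foot (array([ 0.4439, -0.1288]), 0.00017, 117)
foot (array([ 0.444 , -0.1289]), 0.00024, 108)
cap edge (array([ 0.4432, -0.127 ]), 0.00023, 46) (array([ 0.443 , -0.1272]), 0.00091, 78) 0.03609701835280532 0.040105229252640096 265 316
```

>>> jog_arm(rows=[[[0.0015,0.0012,0.005],0,0.01],[[0,0,0.009],0,0.01],[[0,0,0.007],0,0.01],[[0,0,0.003],0,0.01],[[0,0,0.003],0,0.01],[[0,0,0],0,0.01]])

```text
time_s: 7.57
ee_pos: [0.4397, -0.1256, 0.0885]
eef_rot: [3.141, -0.001, 2.896]
force: [0.3, -0.6, -1.5]
grip_width: 0.0255
grip_force: 50.0
```

```bash
cat > fitc.py <<'E'
from h import *
from scipy.optimize import least_squares
o=get_obs();print(o['time_s'],o['ee_pos'].round(4).tolist(),o['force'].round(2),o['moment'].round(3))
c=shot('wrist');P=cloud(c);im=c['image'].astype(int)
x,y,z=o['ee_pos']
def fit(q,r):
    s=least_squares(lambda p:np.hypot(q[:,0]-p[0],q[:,1]-p[1])-r,[x,y],loss='soft_l1',f_scale=.0005);return s.x.round(4),round(float(np.sqrt(np.mean(s.fun**2))),5),len(q)
near=np.hypot(P[...,0]-x,P[...,1]-y);f=z-.0402
b=(im[...,2]>im[...,0]+60)&(im[...,2]>im[...,1]+40)&(near<.03)
m=(near<.022)&(P[...,2]>f+.003)&(P[...,2]<f+.015)&~b;print('foot',fit(P[m],.016))
cols=np.where(b.any(0))[0];q=np.array([P[np.where(b[:,k])[0][0],k] for k in cols])
print('cap',fit(q[3:-3],.021),np.percentile(P[b][:,2],[2,50,90,98]).round(4))
E
python3 fitc.py
```

```text
7.5667 [0.4397, -0.1256, 0.0885] [ 0.29 -0.63 -1.48] [-0.001  0.011 -0.053]
foot (array([ 0.4423, -0.1265]), 0.00024, 213)
cap (array([ 0.4431, -0.127 ]), 0.00019, 52) [0.0371 0.0387 0.04   0.0408]
```

>>> jog_arm(rows=[[[-0.0005,-0.0003,0.0015],0,0.01],[[0,0,0.0015],0,0.01],[[0,0,0.001],0,0.01],[[0,0,0.001],0,0.01],[[0,0,0.001],0,0.01],[[0,0,0.0005],0,0.01],[[0,0,0],0,0.01]])

```text
time_s: 8.2
ee_pos: [0.4403, -0.1261, 0.0826]
eef_rot: [-3.142, -0.0, 2.896]
force: [0.1, 0.1, -1.4]
grip_width: 0.0251
grip_force: 50.0
```

>>> jog_arm(rows=[[[0,0,0.0005],0,0.01],[[0,0,0.0005],0,0.01],[[0,0,0.0005],0,0.01],[[0,0,0],0,0.01]])

```text
time_s: 8.53
ee_pos: [0.4403, -0.126, 0.0812]
eef_rot: [3.142, -0.0, 2.896]
force: [-0.4, 0.0, -1.7]
grip_width: 0.0253
grip_force: 50.0
```

>>> jog_arm(rows=[[[0,0,0.0005],0,0.01],[[0,0,0.0005],0,0.01],[[0,0,0.0005],0,0.01],[[0,0,0],0,0.01]])

```text
time_s: 8.87
ee_pos: [0.4404, -0.1261, 0.0798]
eef_rot: [-3.142, 0.0, 2.896]
force: [0.1, 0.6, -0.6]
grip_width: 0.0253
grip_force: 50.0
```

>>> jog_arm(rows=[[[0,0,0.0005],0,0.01],[[0,0,0.0005],0,0.01],[[0,0,0.0005],0,0.01],[[0,0,0],0,0.01]])

```text
time_s: 9.2
ee_pos: [0.4404, -0.1261, 0.0783]
eef_rot: [-3.142, 0.0, 2.896]
force: [0.3, -0.1, -0.0]
grip_width: 0.0257
grip_force: 50.0
```

>>> jog_arm(rows=[[[0,0,0.0005],0,0.01],[[0,0,0.0005],0,0.01],[[0,0,0.0005],0,0.01],[[0,0,0],0,0.01]])

```text
time_s: 9.53
ee_pos: [0.4405, -0.1261, 0.0768]
eef_rot: [-3.142, 0.0, 2.896]
force: [0.5, -1.2, 2.2]
grip_width: 0.0251
grip_force: 50.0
```

>>> jog_arm(rows=[[[0,0,0.0005],0,0.01],[[0,0,0.0005],0,0.01],[[0,0,0.0005],0,0.01],[[0,0,0],0,0.01]])

```text
time_s: 9.87
ee_pos: [0.4407, -0.1262, 0.0756]
eef_rot: [-3.141, 0.001, 2.896]
force: [-0.7, -0.1, 7.4]
grip_width: 0.0253
grip_force: 50.0
```

>>> jog_arm(rows=[[[0,0,0.0005],0,0.01],[[0,0,0.0005],0,0.01],[[0,0,0],0,0.01]])

```text
time_s: 10.12
ee_pos: [0.4399, -0.1259, 0.0738]
eef_rot: [3.142, -0.001, 2.896]
force: [0.7, -0.3, -1.7]
grip_width: 0.0252
grip_force: 50.0
```

>>> jog_arm(rows=[[[0,0,0],0,0.01],[[0,0,0.0004],0,0.01],[[0,0,0],0,0.01]])

```text
time_s: 10.37
ee_pos: [0.4401, -0.126, 0.0736]
eef_rot: [3.142, -0.001, 2.896]
force: [-0.0, 0.9, -1.3]
grip_width: 0.0254
grip_force: 50.0
```

>>> jog_arm(rows=[[[0,0,0.0004],0,0.01],[[0,0,0.0004],0,0.01],[[0,0,0],0,0.01]])

```text
time_s: 10.62
ee_pos: [0.4403, -0.126, 0.0729]
eef_rot: [3.142, -0.0, 2.896]
force: [0.4, 0.7, -1.9]
grip_width: 0.0254
grip_force: 50.0
```

>>> jog_arm(rows=[[[0,0,0.0004],0,0.01],[[0,0,0.0004],0,0.01],[[0,0,0],0,0.01]])

```text
time_s: 10.87
ee_pos: [0.4403, -0.1261, 0.0722]
eef_rot: [-3.142, -0.0, 2.896]
force: [0.0, 0.1, -1.6]
grip_width: 0.0252
grip_force: 50.0
```

>>> jog_arm(rows=[[[0,0,0.0004],0,0.01],[[0,0,0.0004],0,0.01],[[0,0,0],0,0.01]])

```text
time_s: 11.12
ee_pos: [0.4403, -0.126, 0.0714]
eef_rot: [3.142, -0.0, 2.896]
force: [0.2, -0.9, -2.1]
grip_width: 0.0255
grip_force: 50.0
```

```bash
python3 fitc.py
```

```text
11.1167 [0.4403, -0.126, 0.0714] [ 0.18 -0.9  -2.09] [ 0.01  -0.024  0.04 ]
foot (array([ 0.4427, -0.1268]), 0.0035, 339)
cap (array([ 0.4435, -0.1269]), 0.00119, 54) [0.028  0.0293 0.0308 0.0316]
```

The cap has dropped about 9.4 mm in the picture, so it has snapped under. Now I feel for the seat.

>>> jog_arm(rows=[[[0,0,0.0004],0,0.01],[[0,0,0],0,0.01]])

```text
time_s: 11.33
ee_pos: [0.4404, -0.1261, 0.0711]
eef_rot: [-3.142, 0.0, 2.896]
force: [-0.6, -0.1, -0.0]
grip_width: 0.0253
grip_force: 50.0
```

>>> jog_arm(rows=[[[0,0,0.0004],0,0.01],[[0,0,0],0,0.01]])

```text
time_s: 11.5
ee_pos: [0.4405, -0.1261, 0.071]
eef_rot: [-3.142, 0.0, 2.896]
force: [-1.6, 0.4, 5.5]
grip_width: 0.0254
grip_force: 50.0
```

>>> jog_arm(rows=[[[0,0,0.0003],0,0.01],[[0,0,0],0,0.01]])

```text
time_s: 11.67
ee_pos: [0.4406, -0.1261, 0.071]
eef_rot: [-3.142, 0.001, 2.896]
force: [-2.0, 0.1, 9.3]
grip_width: 0.0251
grip_force: 50.0
```

>>> jog_arm(rows=[[[0,0,0.0002],0,0.01],[[0,0,0],0,0.01],[[0,0,0],0,0.01]])

```text
time_s: 11.92
ee_pos: [0.4406, -0.1261, 0.071]
eef_rot: [-3.142, 0.001, 2.896]
force: [-3.6, 1.0, 12.0]
grip_width: 0.0255
grip_force: 50.0
```

>>> jog_arm(rows=[[[0,0,0.0001],0,0.01],[[0,0,0],0,0.01],[[0,0,0],0,0.01],[[0,0,0],0,0.01],[[0,0,0],0,0.01],[[0,0,0],0,0.01]])

```text
time_s: 12.42
ee_pos: [0.4407, -0.1262, 0.071]
eef_rot: [-3.142, 0.001, 2.896]
force: [-4.8, 0.9, 12.9]
grip_width: 0.0256
grip_force: 50.0
```

>>> jog_arm(rows=[[[0,0,0],0,0.01],[[0,0,0],0,0.01],[[0,0,0],0,0.01],[[0,0,0],0,0.01],[[0,0,0],0,0.01],[[0,0,0],0,0.01],[[0,0,0],0,0.01],[[0,0,0],0,0.01],[[0,0,0],0,0.01],[[0,0,0],0,0.01]])

```text
time_s: 13.25
ee_pos: [0.4406, -0.1261, 0.071]
eef_rot: [-3.141, 0.001, 2.896]
force: [-4.8, 0.8, 12.9]
grip_width: 0.0256
grip_force: 50.0
```

```bash
python3 fitc.py
```

```text
13.25 [0.4406, -0.1261, 0.071] [-4.83  0.76 12.89] [ 0.451  0.97  -0.031]
foot (array([ 0.4428, -0.1268]), 0.00348, 343)
cap (array([ 0.4435, -0.1267]), 0.00116, 54) [0.0281 0.0294 0.0307 0.0314]
```

>>> jog_arm(rows=[[[0,0,-0.002],0,0.01],[[0,0,-0.008],0,0.01],[[0,0,-0.015],0,0.01],[[0,0,-0.015],0,0.01],[[0,0,-0.006],0,0.01],[[0,0,0],0,0.01]])

```text
time_s: 13.8
ee_pos: [0.441, -0.1263, 0.1175]
eef_rot: [-3.141, 0.003, 2.896]
force: [0.3, 0.4, -1.6]
grip_width: 0.0252
grip_force: 50.0
```

>>> jog_arm(rows=[[[-0.008,-0.031,0],0,0.01],[[-0.009,-0.031,0],0,0.01],[[-0.009,-0.031,0],0,0.01],[[-0.009,-0.031,0],0,0.01],[[-0.009,-0.031,0],0,0.01],[[-0.009,-0.031,0],0,0.01],[[0,0,0],0,0.01],[[0,0,0],0,0.01],[[0,0,0],0,0.01]])

```text
time_s: 14.55
ee_pos: [0.4461, -0.3188, 0.1152]
eef_rot: [3.141, -0.001, 2.896]
force: [-0.3, 0.5, -1.3]
grip_width: 0.0258
grip_force: 50.0
```

Run:
```python
from h import *
from scipy.optimize import least_squares
o=get_obs();print(o['time_s'],o['ee_pos'].round(4).tolist(),o['eef_rot'],o['force'].round(2))
d=np.array([.4476,-.32,.0462])-o['ee_pos'];print('tool delta',(R.from_euler('xyz',o['eef_rot']).as_matrix().T@d).round(4))
c=shot('wrist');P=cloud(c);im=c['image'].astype(int);save(c,'w5.png')
b=(im[...,2]>im[...,0]+60)&(im[...,2]>im[...,1]+40)&(np.hypot(P[...,0]-.44,P[...,1]+.127)<.04)
print('cap',P[b].mean(0),np.percentile(P[b][:,2],[2,50,90,99]).round(4))
q=P[b&(P[...,2]>.026)&(P[...,2]<.035)]
A=np.c_[q[:,:2]-q[:,:2].mean(0),np.ones(len(q))];print('tilt',np.linalg.lstsq(A,q[:,2],rcond=None)[0])
x,y,z=o['ee_pos'];near=np.hypot(P[...,0]-x,P[...,1]-y);f=z-.0402
def fit(q,r):
    s=least_squares(lambda p:np.hypot(q[:,0]-p[0],q[:,1]-p[1])-r,[x,y],loss='soft_l1',f_scale=.0005);return s.x.round(4),round(float(np.sqrt(np.mean(s.fun**2))),5),len(q)
for l,h_ in((.002,.016),(.03,.038)):
    m=(near<.022)&(P[...,2]>f+l)&(P[...,2]<f+h_);print('foot',fit(P[m],.016 if l<.01 else .013))
m=(np.hypot(P[...,0]-.449,P[...,1]+.320)<.045)&(P[...,2]>.010)&(P[...,2]<.019);q=P[m];print('stand',q.min(0),q.max(0),cv2.minEnclosingCircle(q[:,:2].astype(np.float32)))
```

```text
14.55 [0.4461, -0.3188, 0.1152] [ 3.14077869e+00 -1.37560232e-03  2.89551634e+00] [-0.26  0.51 -1.35]
tool delta [-0.0018 -0.0009  0.0689]
cap [ 0.44204875 -0.12847917  0.03149379] [0.0279 0.0306 0.0373 0.0431]
tilt [0.0017715  0.00350726 0.03035672]
foot (array([ 0.4487, -0.3196]), 0.00022, 247)
foot (array([ 0.4484, -0.3196]), 0.00018, 163)
stand [ 0.42178074 -0.34834964  0.01000107] [ 0.47271468 -0.29158069  0.0180293 ] ((0.44951605796813965, -0.31987032294273376), 0.028750259429216385)
```

View pics/w5.png

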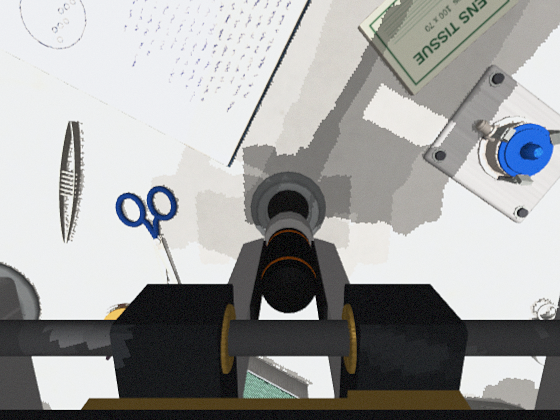

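Cap is seated at image (525,150), level, under its catches; the foot is above the nest at (288,200). Lowering it in.

>>> jog_arm(rows=[[[-0.0011,-0.0006,0.01],0,0.01],[[0,0,0.02],0,0.01],[[0,0,0.018],0,0.01],[[0,0,0.01],0,0.01],[[0,0,0.005],0,0.01],[[0,0,0.003],0,0.01],[[0,0,0.001],0,0.01],[[0,0,0],0,0.01]])

```text
time_s: 15.27
ee_pos: [0.4477, -0.3203, 0.0495]
eef_rot: [-3.141, 0.001, 2.896]
force: [-0.2, -0.8, -1.9]
grip_width: 0.025
grip_force: 50.0
```

>>> jog_arm(rows=[[[0,0,0.0005],0,0.01],[[0,0,0.0005],0,0.01],[[0,0,0.0005],0,0.01],[[0,0,0],0,0.01]])

```text
time_s: 15.6
ee_pos: [0.4475, -0.3203, 0.0477]
eef_rot: [-3.141, 0.0, 2.896]
force: [-0.2, -0.3, -1.7]
grip_width: 0.0253
grip_force: 50.0
```

>>> jog_arm(rows=[[[0,0,0.0005],0,0.01],[[0,0,0.0005],0,0.01],[[0,0,0],0,0.01]])

```text
time_s: 15.85
ee_pos: [0.4474, -0.3202, 0.0465]
eef_rot: [3.142, -0.0, 2.896]
force: [0.4, 0.6, -1.7]
grip_width: 0.0252
grip_force: 50.0
```

>>> jog_arm(rows=[[[0,0,0.0003],0,0.01],[[0,0,0.0003],0,0.01],[[0,0,0],0,0.01]])

```text
time_s: 16.1
ee_pos: [0.4475, -0.3203, 0.0462]
eef_rot: [-3.141, 0.0, 2.896]
force: [-1.1, 0.2, 1.5]
grip_width: 0.0253
grip_force: 50.0
```

>>> jog_arm(rows=[[[0,0,0],0,0.03],[[0,0,0],0,0.035],[[0,0,0],0,0.05],[[0,0,0],0,0.07],[[0,0,0],0,0.08],[[0,0,0],0,0.08],[[0,0,0],0,0.08],[[0,0,0],0,0.08],[[0,0,0],0,0.08],[[0,0,0],0,0.08],[[0,0,0],0,0.08],[[0,0,0],0,0.08]])

```text
time_s: 17.1
ee_pos: [0.4474, -0.3202, 0.046]
eef_rot: [-3.142, 0.0, 2.896]
force: [0.1, 0.7, -0.3]
grip_width: 0.0797
grip_force: 0.0
```

>>> jog_arm(rows=[[[0,0,-0.01],0,0.08],[[0,0,-0.03],0,0.08],[[0,0,-0.03],0,0.08],[[0,0,-0.03],0,0.08],[[0,0,-0.01],0,0.08],[[0,0,0],0,0.08],[[0,0,0],0,0.08]])

```text
time_s: 17.68
ee_pos: [0.4473, -0.3201, 0.1557]
eef_rot: [-3.142, 0.0, 2.896]
force: [-0.2, -0.5, -0.4]
grip_width: 0.0801
grip_force: 0.0
```

Run:
```python
from h import *
from scipy.optimize import least_squares
o=get_obs();print(o['time_s'],o['ee_pos'].round(4).tolist(),o['force'].round(2),o['grip_width'])
c=shot('wrist');P=cloud(c);save(c,'w6.png')
def fit(q,r):
    s=least_squares(lambda p:np.hypot(q[:,0]-p[0],q[:,1]-p[1])-r,[.449,-.3205],loss='soft_l1',f_scale=.0005);return s.x.round(4),round(float(np.sqrt(np.mean(s.fun**2))),5),len(q)
near=np.hypot(P[...,0]-.449,P[...,1]+.3205)
for lo,hi,r,n in((.036,.05,.013,.02),(.05,.062,.013,.02),(.065,.085,.013,.02)):
    m=(near<n)&(P[...,2]>lo)&(P[...,2]<hi);print('tool',lo,fit(P[m],r))
print('top z',np.percentile(P[(near<.012)][:,2],[50,95]))
im=c['image'].astype(int)
b=(im[...,2]>im[...,0]+60)&(im[...,2]>im[...,1]+40)&(np.hypot(P[...,0]-.44,P[...,1]+.127)<.04)
q=P[b&(P[...,2]>.026)&(P[...,2]<.035)];print('cap z',np.median(q[:,2]),len(q))
```

```text
17.6833 [0.4473, -0.3201, 0.1557] [-0.17 -0.53 -0.41] 0.08009308190291763
tool 0.036 (array([ 0.4498, -0.3209]), 0.00019, 80)
tool 0.05 (array([ 0.4497, -0.321 ]), 0.00025, 83)
tool 0.065 (array([ 0.4497, -0.321 ]), 0.00027, 223)
top z [0.08893515 0.09063576]
cap z 0.030421998426517133 1460
```

View pics/w6.png

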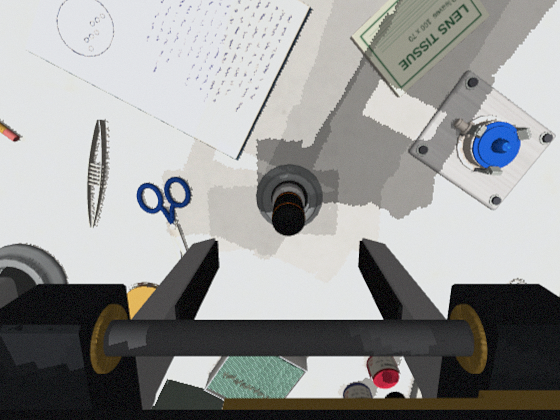

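The tool stands upright at (288,205), with its top at z 0.09 and within 1 mm of the nest centre. The cap at (495,145) is home under its catches. Handing in.

```bash
python3 -c "
from station import *
print(hand_in())"
```

```text
the job is handed in; nothing more can be done
None
```

The job is handed in, though the station gave no verdict: the cap clicked home and level, the tool held it at about 15 N for over a second, and the tool stands upright in its stand with the bystanders never approached.

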